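# Lay out the incoming-inspection spot

## Robot

A 6-joint arm with a two-finger parallel gripper is mounted at the origin on a cart in front of the work surface, level with it; the furniture and walls round the work are solid. World frame = base frame: x ahead of the robot, y to its left, z up, the work surface at z = 0. Lengths are in mm, angles in rad, forces in N, time in s.
With the tool pointing down it reaches from about 350 to 875 mm from the base axis. Payload 15.5 kg.
Tool frame: the origin (TCP) lies midway between the tips of the shut fingers; the grasp point (between the pads) lies 19 mm behind it; z points along the fingers, y is the line along which they close (so a half turn about z gives the same grasp; the last joint's range is limited). The gripper opens to 85 mm and grips with 20 to 120 N. Pads are 22 mm wide; open, the fingers measure 114 mm over their backs; the gripper's body (76 mm by 85 mm) begins 54 mm behind the grasp point. The pads swing forward as they close: fully open they stand 13 mm farther back than shut.
Start: joints at [1.2, 0.494, 1.345, -0, 1.302, -0.096], TCP at [169.592, 601.552, 231.277] pointing down, gripper open.
Joint ranges: [-2.91, 2.91], [-0.82, 2.16], [0.22, 2.67], [-1.22, 4.37], [0.12, 2.79], [-3.08, 3.08]. Speed limits (rad/s): [1.89, 1.89, 2.57, 3.01, 3.01, 3.01].

## Interface

Orientations are given as a 3x3 rotation matrix whose columns are the frame's x, y, z axes.
In Python, from workcell import robot, vision, job_done gives the robot as it stands.
- The arm moves only by the tool carry_out, never from a script. Its argument "targets" is a list of rows, each a list of 4 numbers: the shift along the tool's x, y, z in m, then the turn about the tool's z in degrees. In form: [[tx, ty, tz, yaw], ...]. A call has 1 to 12 rows; each row shifts and turns the commanded pose from where the row before left it, along the tool's axes as they then stand; what a row does not reach is not made up. A row lasts 1/12 s, in which the tool goes at most 41.7 mm and 7.16 degrees, less where a joint would pass 70% of its speed; a pose out of reach is approached as far as the arm can. A call is refused whole if a number of a shift passes 0.0417 or a number of a turn 7.16, either way. A call with a gripper value outside its range is refused whole. "fingers" is the gripper command: -1 is fully open, 1 is shut, values between are in proportion, set as the call begins (left out, the last holds). The fingers move at their own pace and stop on an object; the grip force is fixed at half the most. Time passes only in rows, so rows that do not move let the fingers close. It gives the time, the measured TCP pose, the force, the opening and the grip force at its end, in the units of the state.
- robot.observe(): the state, without advancing time (a new reading comes with each control period).
- vision.capture(name): name is "side" or "top" or "wrist"; returns a dict with "image" (420x560x3 uint8, blue, green, red), "intrinsics" (3x3 intrinsics, pixels), "k1" (the pictures are not rectified: a ray, as slopes to the right and down, at radius r is drawn at 1 + k1 r^2 times it, then the intrinsics apply), "rvec" (rotation vector, rad) and "tvec" (3), from world to camera coordinates, as OpenCV has them. Camera axes: x right, y down, z forward; pixel columns grow to the right and rows downward; lengths in mm; the calibration is good to about 2 mm. A picture is of the moment at which its call begins. There is no depth.
- job_done(): hands the job in; it is judged then, once.
The state is a dict: "t": time; "q": joint angles; "joint_velocities": joint speeds; "effort": joint torques, N m; "tcp_pos": TCP position; "orientation": TCP orientation; "force": force on the tool from outside, world axes, zero at the start; "moment": the same for the moment, N m; "gripper_width": finger opening in mm; "finger_force": force on a finger pad.
Only numpy, scipy, OpenCV 4.12 (cv2) and the standard library are available. Lean on these libraries where they do the work, as an engineer would, in place of code of your own. Each camera call takes 0.05 s, during which the arm holds its last target. There are 200 camera calls.

## Task

Set up the blue-green inspection mat: lay the white puck flat on it midway between the blue box (pale lid) and the black box, with the black loupe standing upright, as it stands now, centred on top of the puck. Lay the brass block with the row of pins flat in front of the blue box and the pale metal block with the hole flat in front of the black box, each centred on the side of its box that carries the label and with about 3 cm between box and block. Leave the blue memory stick and the black lens cap where they lie.

Things in the scene. Friction and masses are not known exactly. Their poses are not given: they have to be found in the camera images.
- puck_c (a point): white round calibration puck, loose, 54 mm in diameter, 14 mm high, 60 g; point at its centre, 7 mm above its underside. It starts flat on the bench; its top bears like a plain flat disc.
- loupe_c (a point): black eye loupe with a white ring at its foot, loose, an upright tapering barrel 36 mm in diameter at the foot and 36 mm high, 50 g; point at its centre, 18 mm above its underside; z is up the barrel
- brass_c (a point): brass-coloured contact block, loose, 18 mm (x) by 26 mm (y), 11 mm high with a row of thin metal pins on top to 15 mm, 50 g; point at the centre of the block, 5.5 mm above its underside; y runs along its longer side. Grip the block, not the pins.
- bush_c (a point): pale metal machined block with one round hole in its top, loose, 18 mm (x) by 26 mm (y), 12 mm high, 30 g; point at its centre, 6 mm above its underside; y runs along its longer side
- blue_box: closed parts box with blue sides and a grey lid, fixed on the mat, 60 mm deep (x) by 68 mm wide (y) by 25 mm high; origin at the centre of its underside, on the mat; its -x face is the front, with the label and the tab of the lid (which reach about 25 and 30 mm from the origin), roughly towards the robot
- black_box: closed parts box with black sides and lid, fixed on the mat, 58 mm deep (x) by 66 mm wide (y) by 23 mm high; origin at the centre of its underside, on the mat; its -x face is the front, with the label and the tab of the lid (which reach about 25 and 30 mm from the origin), roughly towards the robot. The two boxes may stand either way round, 0.22 m apart between origins.
- mid (a point): point on the top of the mat midway between the origins of the two boxes. The mat is a blue-green sheet fixed to the bench, 180 mm by 300 mm, 2 mm thick, its top at z = 0.002; it lies under both boxes and extends about 125 mm forward from the line between the box centres, so that all four things end on it
- dongle_c (a point): blue memory stick, loose, 18 mm (x) by 48 mm (y) by 12 mm high; bystander, point at its centre; not to be moved
- cap_c (a point): black lens cap, a flat disc, loose, 51 mm in diameter, 10 mm high; bystander, point at its centre; not to be moved
Mind the look-alikes: they are no part of the job. Of the things that look like the part that bears loupe_c, take the one that is nearest to the robot's base at the start.

How it is judged (in metres and radians):
At the end, for the whole second after the job is handed in: Puck flat on the mat within 15 mm of midway between the boxes, loupe upright on it within 12 mm of its centre; brass block before blue box, holed block before black box, flat on the mat, within 15 mm of the box's centre line, centres 53 to 84 mm in front of box centre; all released, at rest (horizontal distance between puck_c and mid below 0.015 m and angle between each of puck_c, loupe_c, brass_c, bush_c's own z axis and vertical below 0.1 rad and height (world z) of puck_c below 0.013 m and horizontal distance between loupe_c and puck_c below 0.012 m and height (world z) of loupe_c between 0.03 and 0.038 m and y of brass_c in the frame of blue_box between -0.015 and 0.015 m and x of brass_c in the frame of blue_box between -0.084 and -0.053 m and height (world z) of each of brass_c, bush_c below 0.012 m and y of bush_c in the frame of black_box between -0.015 and 0.015 m and x of bush_c in the frame of black_box between -0.084 and -0.053 m and linear speed of each of puck, loupe, brass, bush below 0.01 m/s and angular speed of each of puck, loupe, brass, bush below 0.2 rad/s); the robot touches nothing.
It fails at once if the memory stick is moved more than 20 mm (distance of dongle_c from where it was at the start of the episode above 0.02 m).
It fails at once if the lens cap is moved more than 20 mm (distance of cap_c from where it was at the start of the episode above 0.02 m).
It also fails if it takes over 86 s, if anything falls off the work surface, if the arm or the gripper's body presses on something with over 40 N, if the wrist force passes 120 N, or if a joint passes its speed limit or range.

## Working session

There is one attempt and no reset: what is moved stays moved. The work goes in short steps, Python scripts to look and compute and a tool call to move; the robot and the scene stay as the last step left them, time stands still between calls to the robot, and variables do not carry over. Pictures are saved under pics/ and viewed, at most 14 in all, crops included, and the job is handed in when it is done.

Besides the shell and the picture viewer there is one more tool, called after ">>>" by a JSON object that holds its "op" and its "data". carry_out: Moves the arm, as the interface text tells. Its arguments: {"type":"object","properties":{"targets":{"type":"array"},"fingers":{"type":"number"}},"required":["targets"]}

```bash
ls; mkdir -p pics
cat > h.py <<'E'
import numpy as np, cv2
from workcell import robot, vision, job_done
def snap(name, fn):
    c=vision.capture(name); cv2.imwrite(f'pics/{fn}.png',c['image']); np.save(f'pics/{fn}.npy',{k:c[k] for k in c},allow_pickle=True); return c
def load(fn): return np.load(f'pics/{fn}.npy',allow_pickle=True).item()
def ray(c,u,v):
    K=np.array(c['intrinsics']); d=np.array([c['k1'],0,0,0],float)
    p=cv2.undistortPoints(np.array([[[u,v]]],float),K,d)[0,0]
    R=cv2.Rodrigues(np.array(c['rvec'],float))[0]; t=np.array(c['tvec'],float).ravel()
    return -R.T@t, R.T@np.array([p[0],p[1],1])
def at(c,u,v,z):
    o,d=ray(c,u,v); return (o+d*(z-o[2])/d[2])[:2].round(1)
def proj(c,P):
    return cv2.projectPoints(np.array(P,float).reshape(-1,3),np.array(c['rvec'],float),np.array(c['tvec'],float),np.array(c['intrinsics']),np.array([c['k1'],0,0,0],float))[0][:,0].round(1)
E
python3 - <<'E'
from h import *
a=snap('top','top0'); b=snap('side','side0'); w=snap('wrist','wrist0')
for c in (a,b,w): print(ray(c,280,210))
s=robot.observe(); print(s['orientation'],s['tcp_pos'],s['gripper_width'],s['t'])
E
```

```text
pics
(array([469.01512146, 267.67988477, 960.51300405]), array([ 9.86082253e-02,  8.05834209e-04, -9.95220061e-01]))
(array([266.41159667, 983.96922154, 505.26184698]), array([ 0.29172392, -0.81618594, -0.4987694 ]))
(array([ 99.12741328, 620.55284789, 372.08681028]), array([ 0.29442461, -0.07066709, -0.95324076]))
[[-9.62486000e-01  2.71331152e-01 -3.25968468e-04]
 [ 2.71331339e-01  9.62485591e-01 -8.89953816e-04]
 [ 7.22677595e-05 -9.45013549e-04 -9.99999551e-01]] [169.49351654 601.29706263 230.83121904] 85.45158152174415 0.15
```

View pics/top0.png

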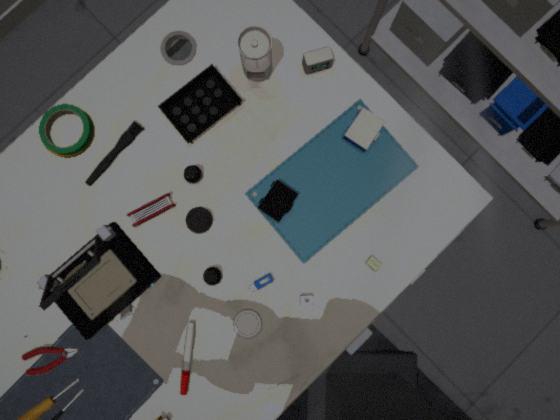

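View pics/side0.png

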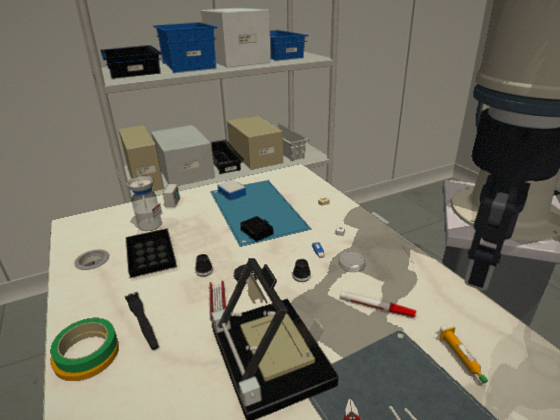

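Top view: blue box about (364,129), black box (278,201), puck (247,323), loupe candidates (193,173) and (212,275), cap (199,219), stick (263,281), bush (307,299), brass (374,263). The side view agrees. Next I enlarge the work area.

Run:
```python
from h import *
c=load('top0')
for n,u,v,z in [('blue',365,128,25),('black',278,201,23),('puck',247,323,14),('loupA',193,173,36),('loupB',212,275,36),('cap',199,219,10),('dongle',263,281,12),('bush',307,299,12),('brass',374,263,11),('matL',246,195,2),('matT',361,99,2),('matR',417,165,2),('matB',304,262,2)]: print(n,at(c,u,v,z))
im=c['image']
A=cv2.resize(im[90:270,235:425],None,fx=4,fy=4,interpolation=cv2.INTER_CUBIC)[:600]
a=cv2.resize(im[95:225,240:400],None,fx=4,fy=4,interpolation=cv2.INTER_CUBIC)
cv2.imwrite('pics/cropA.png',a)
b=cv2.resize(im[245:345,190:390],None,fx=4,fy=4,interpolation=cv2.INTER_CUBIC)
cv2.imwrite('pics/cropB.png',b)
```

```text
blue [724.5 104.9]
black [579.2 272.5]
puck [347.  328.2]
loupA [629.1 434.6]
loupB [437.2 393.6]
cap [543.6 425. ]
dongle [426.2 299.2]
bush [393.  214.7]
brass [462.8  86. ]
matL [592.7 335.5]
matT [790.2 108.7]
matR [657.4  -2.5]
matB [463.2 220.6]
```

View pics/cropA.png

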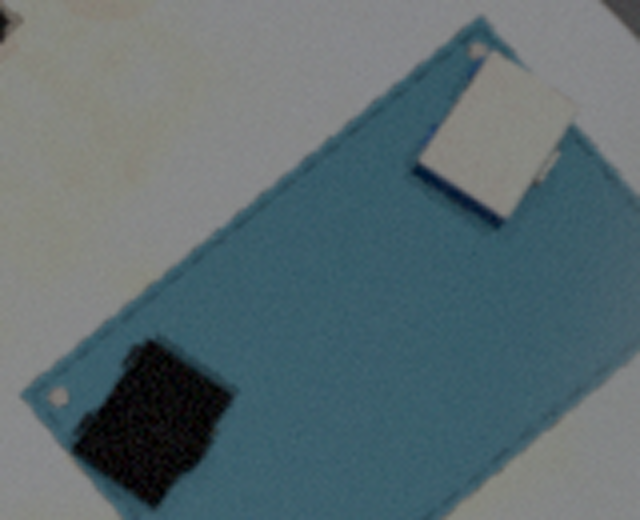

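View pics/cropB.png

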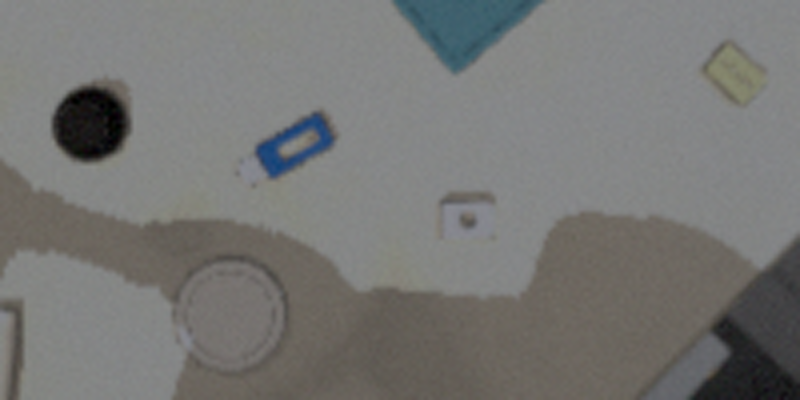

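View pics/wrist0.png

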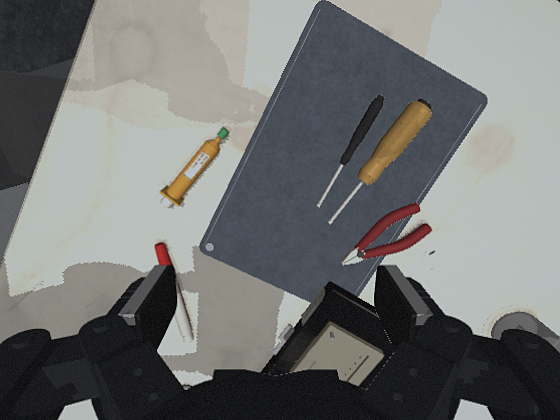

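The crops show the lid tab of each box on the side facing down-right in the picture: blue about crop (548,167), black about (205,450). The nearer loupe is the one at top-image (212,275). The wrist picture shows fingers at the bottom and only bystander tools.

Run:
```python
from h import *
c=load('top0')
f=lambda L,z:np.array([at(c,240+u/4,95+v/4,z) for u,v in L])
B=f([(487,53),(577,103),(507,220),(420,160)],27); K=f([(152,340),(233,393),(155,507),(77,450)],25)
for b in (B,K):
    d=np.roll(b,-1,0)-b; print(b.mean(0),np.linalg.norm(d,axis=1).round(),np.degrees(np.arctan2(d[:,1],d[:,0])).round(1))
bc,kc=B.mean(0),K.mean(0); d=kc-bc; print('sep',np.linalg.norm(d),np.degrees(np.arctan2(*d[::-1])),'mid',(bc+kc)/2)
d/=np.linalg.norm(d); x=np.array([d[1],-d[0]]); print('boxX',x,np.degrees(np.arctan2(x[1],x[0])))
M=np.array([at(c,*p,2) for p in [(246,195),(361,99),(417,165),(304,262)]]); print('mat sides',np.linalg.norm(np.roll(M,-1,0)-M,axis=1))
print('mid from mat', (M[0]+M[1])/2, 'axis',(M[3]-M[0])/np.linalg.norm(M[3]-M[0]))
g=lambda L,z:np.array([at(c,190+u/4,245+v/4,z) for u,v in L])
print('puck',g([(231,314)],14),'loupe',g([(91,124)],36),'loupe z18',g([(93,122)],18))
bu=g([(441,199),(495,199),(494,240),(441,240)],12); br=g([(727,42),(765,75),(741,104),(704,70)],11)
for n,b in(('bush',bu),('brass',br)):
    d=np.roll(b,-1,0)-b; print(n,b.mean(0),np.linalg.norm(d,axis=1).round(),np.degrees(np.arctan2(d[:,1],d[:,0])).round(1))
w=load('wrist0'); print('cam',ray(w,280,210))
```

```text
[723.025 106.275] [50. 68. 51. 63.] [-119.   149.5   55.5  -31.3]
[579.825 271.375] [46. 66. 46. 64.] [-122.7  146.5   54.5  -33.2]
sep 218.55033745112357 130.93683609575095 mid [651.425 188.825]
boxX [0.75543237 0.65522662] 40.93683609575095
mat sides [300.73990424 173.20877576 295.78243694 173.12498375]
mid from mat [691.45 222.1 ] axis [-0.74801451 -0.66368237]
puck [[346.1 326.7]] loupe [[435.4 392.1]] loupe z18 [[435.7 393.6]]
bush [391.375 214.825] [26. 19. 25. 19.] [-89.3 179.1  90.5   0.6]
brass [462.45   86.875] [24. 18. 24. 18.] [-130.6  140.1   47.9  -39.5]
cam (array([ 99.12741328, 620.55284789, 372.08681028]), array([ 0.29442461, -0.07066709, -0.95324076]))
```

```bash
cat >> h.py <<'E'
def go(x,y,z=None,phi=None):
    s=robot.observe(); p=np.array(s['tcp_pos']); R=np.array(s['orientation'])
    d=np.array([x,y,p[2] if z is None else z])-p
    f=np.degrees(np.arctan2(R[1,1],R[0,1])); print('t',s['t'],'p',p.round(1),'phi',f.round(1),'w',round(s['gripper_width'],1),'| shift tool mm',(R.T@d).round(1),'yaw',None if phi is None else round(f-phi,1),'q',np.round(s['q'],2))
E
python3 -c "
from h import *
go(346.3,327)"
```

```text
t 0.15 p [169.5 601.3 230.8] phi 74.3 w 85.5 | shift tool mm [-2.446e+02 -2.160e+02  2.000e-01] yaw None q [ 1.2   0.49  1.35 -0.    1.3  -0.1 ]
```

>>> {"op": "carry_out", "data": {"targets": [[-0.0245, -0.0216, 0, 0], [-0.0245, -0.0216, 0, 0], [-0.0245, -0.0216, 0, 0], [-0.0245, -0.0216, 0, 0], [-0.0245, -0.0216, 0, 0], [-0.0245, -0.0216, 0.01, 0], [-0.0245, -0.0216, 0.02, 0], [-0.0245, -0.0216, 0.02, 0], [-0.0245, -0.0216, 0.02, 0], [-0.0245, -0.0216, 0.02, 0], [0, 0, 0, 0], [0, 0, 0, 0]]}}

```text
t: 1.15
tcp_pos: [347.0, 325.7, 140.4]
orientation: [[-0.962, 0.274, -0.002], [0.274, 0.962, -0.001], [0.001, -0.002, -1.0]]
force: [0.4, 1.0, -0.4]
gripper_width: 85.3
finger_force: 0.0
```

Run:
```python
from h import *
go(346.3,327,-1)
c=snap('wrist','w1'); print(proj(c,[346.3,327,14]))
```

```text
t 1.15 p [347.  325.7 140.4] phi 74.1 w 85.3 | shift tool mm [  0.8   1.4 141.4] yaw None q [ 0.63  0.41  1.81 -0.    0.92 -0.66]
[[278.1 195. ]]
```

View pics/w1.png

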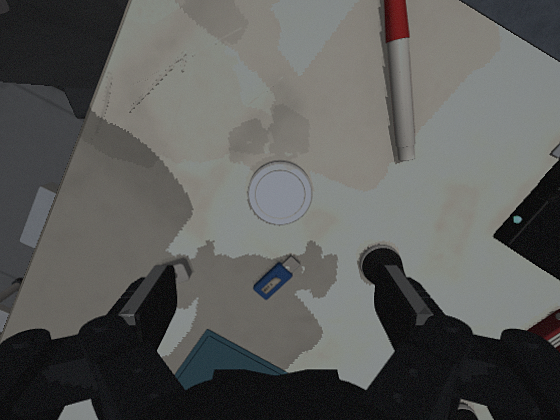

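The puck is at (280,192), against a prediction of (278,195), so the estimate holds. Descending to grip.

>>> {"op": "carry_out", "data": {"targets": [[0.001, 0.0005, 0.028, 0], [0, 0, 0.028, 0], [0, 0, 0.028, 0], [0, 0, 0.028, 0], [0, 0, 0.01, 0], [0, 0, 0.01, 0], [0, 0, 0.008, 0], [0, 0, 0, 0], [0, 0, 0, 0]]}}

```text
t: 1.95
tcp_pos: [346.1, 328.5, 1.7]
orientation: [[-0.963, 0.271, 0.0], [0.271, 0.963, 0.0], [-0.0, 0.0, -1.0]]
force: [0.2, -0.5, -0.4]
gripper_width: 85.2
finger_force: 0.0
```

>>> {"op": "carry_out", "data": {"targets": [[0, 0, 0, 0], [0, 0, 0, 0], [0, 0, 0, 0], [0, 0, 0, 0], [0, 0, 0, 0], [0, 0, 0, 0], [0, 0, 0, 0], [0, 0, 0, 0]], "fingers": 0.8}}

```text
t: 2.62
tcp_pos: [346.3, 328.2, 2.5]
orientation: [[-0.962, 0.271, 0.001], [0.271, 0.962, 0.001], [-0.001, 0.001, -1.0]]
force: [-2.8, -2.0, 26.3]
gripper_width: 49.7
finger_force: 58.0
```

>>> {"op": "carry_out", "data": {"targets": [[0, 0, -0.003, 0], [0, 0, -0.01, 0], [0, 0, -0.025, 0], [0, 0, -0.03, 0], [0, 0, -0.03, 0], [0, 0, 0, 0]]}}

```text
t: 3.12
tcp_pos: [347.7, 329.2, 104.4]
orientation: [[-0.962, 0.271, 0.005], [0.271, 0.962, 0.004], [-0.004, 0.005, -1.0]]
force: [1.3, 0.3, -0.1]
gripper_width: 48.9
finger_force: 62.0
```

Run:
```python
from h import *
go(651,188)
c=snap('wrist','w2'); cv2.imwrite('pics/w2c.png',c['image'][150:420,100:460])
c=snap('side','s2'); 
u,v=proj(c,robot.observe()['tcp_pos'])[0]; u,v=int(u),int(v); print(u,v)
a=cv2.resize(c['image'][max(0,v-60):v+40,u-60:u+60],None,fx=3,fy=3)
b=cv2.imread('pics/w2c.png'); h=max(a.shape[0],b.shape[0])
o=np.zeros((h,a.shape[1]+b.shape[1],3),np.uint8); o[:a.shape[0],:a.shape[1]]=a; o[:b.shape[0],a.shape[1]:]=b; cv2.imwrite('pics/w2c.png',o); print(o.shape)
```

```text
t 3.1167 p [347.7 329.2 104.4] phi 74.3 w 48.9 | shift tool mm [-330.3  -53.6    1.1] yaw None q [ 0.63  0.47  1.85 -0.    0.81 -0.66]
354 222
(300, 720, 3)
```

View pics/w2c.png

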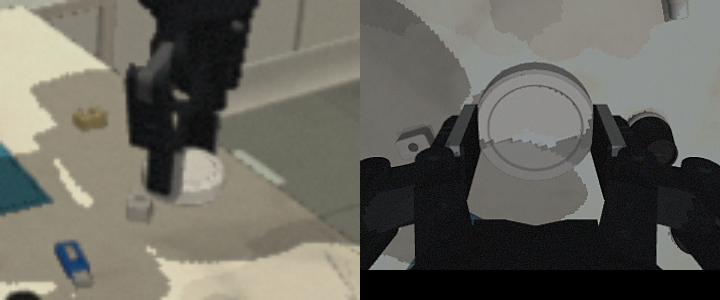

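Both pictures show the puck held, roughly level, between the pads; its top centre is at about wrist pixel (275,271).

Run:
```python
from h import *
c=load('w2')
R=np.array(robot.observe()['orientation']);p=np.array(robot.observe()['tcp_pos'])
for u,v in [(275,271),(275,213),(275,331),(217,271),(334,271)]:
    q=np.append(at(c,u,v,116),116); print((R.T@(q-p)).round(1))
```

```text
[  3.8   0.2 -15.1]
[ 29.8   0.2 -15.2]
[-26.3   0.1 -15.1]
[  3.8 -24.4 -15.2]
[  3.7  25.3 -15.1]
```

>>> {"op": "carry_out", "data": {"targets": [[-0.015, -0.0025, 0, 0], [-0.0315, -0.005, 0, 0], [-0.0315, -0.005, 0, 0], [-0.0315, -0.005, 0, 0], [-0.0315, -0.005, 0, 0], [-0.0315, -0.005, 0, 0], [-0.0315, -0.005, 0, 0], [-0.0315, -0.005, 0, 0], [-0.0315, -0.005, 0, 0], [-0.0315, -0.005, 0, 0], [-0.0315, -0.005, 0, 0], [0, 0, 0, 0]]}}

```text
t: 4.22
tcp_pos: [653.7, 184.9, 98.1]
orientation: [[-0.962, 0.274, 0.002], [0.274, 0.962, -0.0], [-0.002, -0.0, -1.0]]
force: [-1.1, -1.4, -1.1]
gripper_width: 49.6
finger_force: 62.0
```

Run:
```python
from h import *
go(653,187.5,4)
```

```text
t 4.2167 p [653.7 184.9  98.1] phi 74.1 w 49.6 | shift tool mm [ 1.6  2.3 94.1] yaw None q [ 0.19  0.7   1.33 -0.    1.1  -1.1 ]
```

>>> {"op": "carry_out", "data": {"targets": [[0.0015, 0.002, 0.01, 0], [0, 0, 0.025, 0], [0, 0, 0.025, 0], [0, 0, 0.015, 0], [0, 0, 0.008, 0], [0, 0, 0.005, 0], [0, 0, 0.004, 0], [0, 0, 0, 0], [0, 0, 0, 0]]}}

```text
t: 4.97
tcp_pos: [648.7, 190.4, 7.8]
orientation: [[-0.963, 0.271, 0.001], [0.271, 0.963, 0.0], [-0.001, 0.0, -1.0]]
force: [-0.2, -0.5, -0.1]
gripper_width: 49.7
finger_force: 62.0
```

>>> {"op": "carry_out", "data": {"targets": [[-0.0025, -0.001, 0, 0], [-0.0025, 0, 0.001, 0], [0, 0, 0.001, 0], [0, 0, 0.001, 0], [0, 0, 0, 0]]}}

```text
t: 5.38
tcp_pos: [653.5, 187.7, 4.8]
orientation: [[-0.962, 0.272, 0.001], [0.272, 0.962, 0.0], [-0.001, 0.0, -1.0]]
force: [0.6, -2.1, 4.1]
gripper_width: 49.2
finger_force: 62.6
```

>>> {"op": "carry_out", "data": {"targets": [[0, 0, 0, 0], [0, 0, 0, 0], [0, 0, 0, 0], [0, 0, 0, 0], [0, 0, 0, 0]], "fingers": -0.8}}

```text
t: 5.8
tcp_pos: [652.9, 187.9, 4.2]
orientation: [[-0.962, 0.271, -0.0], [0.271, 0.962, -0.0], [0.0, -0.0, -1.0]]
force: [0.3, -0.7, 1.0]
gripper_width: 76.9
finger_force: 0.0
```

>>> {"op": "carry_out", "data": {"targets": [[0, 0, -0.008, 0], [0, 0, -0.025, 0], [0, 0, -0.035, 0], [0, 0, -0.04, 0], [0, 0, -0.04, 0], [0, 0, -0.04, 0], [0, 0, 0, 0]]}}

```text
t: 6.38
tcp_pos: [656.3, 188.6, 201.6]
orientation: [[-0.962, 0.271, 0.012], [0.271, 0.963, 0.002], [-0.011, 0.005, -1.0]]
force: [1.1, 0.4, 0.6]
gripper_width: 76.6
finger_force: 0.0
```

Run:
```python
from h import *
go(435.6,393)
c=snap('wrist','w3'); print(proj(c,[[651,188,16],[723,106.3,27],[580,271.4,25]]))
```

```text
t 6.3833 p [656.3 188.6 201.6] phi 74.3 w 76.6 | shift tool mm [267.9 136.9  -2.2] yaw None q [ 0.19  0.6   1.24 -0.    1.3  -1.1 ]
[[273.2 173.3]
 [216.  262.8]
 [342.9  72.8]]
```

View pics/w3.png

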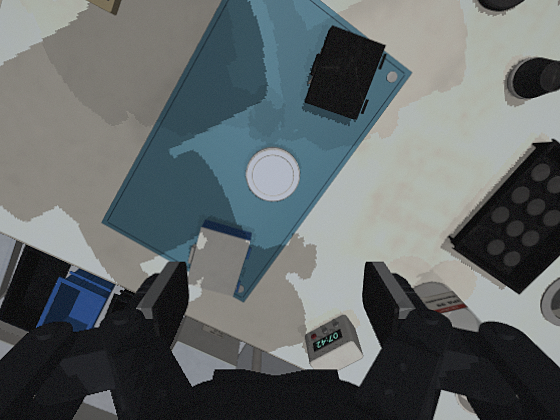

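The puck stands at (272,174), as predicted (273,173). The black box corners are about (334,27),(385,44),(357,119),(307,102), with its tab on the left; the blue lid's near corners are (200,228),(252,237).

Run:
```python
from h import *
c=load('w3')
K=np.array([at(c,*p,25) for p in [(334,27),(385,44),(357,119),(307,102)]])
d=np.roll(K,-1,0)-K; print(K.mean(0),np.linalg.norm(d,axis=1).round(),np.degrees(np.arctan2(d[:,1],d[:,0])).round(1))
b=np.array([at(c,*p,27) for p in [(200,228),(252,237)]]); d=b[0]-b[1]; print(b,np.linalg.norm(d),np.degrees(np.arctan2(-d[1],-d[0])))
print('puck',at(c,272.5,174,16))
go(435.6,393)
```

```text
[581.8 273.3] [46. 65. 48. 63.] [  57.8  -32.9 -123.7  145.1]
[[682.3 103.3]
 [705.7 150.3]] 52.50295229794231 63.53255653005259
puck [651.5 187.1]
t 6.4333 p [655.2 188.3 197.9] phi 74.3 w 76.6 | shift tool mm [266.9 137.4  -1.5] yaw None q [ 0.19  0.6   1.24  0.    1.29 -1.1 ]
```

>>> {"op": "carry_out", "data": {"targets": [[0.012, 0.006, 0, 0], [0.0256, 0.013, 0, 0], [0.0256, 0.013, 0, 0], [0.0256, 0.013, 0, 0], [0.0256, 0.013, 0.005, 0], [0.0256, 0.013, 0.005, 0], [0.0256, 0.013, 0.01, 0], [0.0256, 0.013, 0.01, 0], [0.0256, 0.013, 0.01, 0], [0.0256, 0.013, 0.01, 0], [0.0256, 0.013, 0.01, 0], [0, 0, 0, 0]]}}

```text
t: 7.43
tcp_pos: [426.2, 393.1, 129.6]
orientation: [[-0.963, 0.269, -0.005], [0.269, 0.963, -0.003], [0.004, -0.004, -1.0]]
force: [-0.4, -0.2, 0.2]
gripper_width: 76.8
finger_force: 0.0
```

Run:
```python
from h import *
go(435.6,393)
c=snap('wrist','w4'); print(proj(c,[[435.6,393,36],[435.6,393,0]]))
```

```text
t 7.4333 p [426.2 393.1 129.6] phi 74.4 w 76.8 | shift tool mm [-9.1  2.4 -0. ] yaw None q [ 0.64  0.55  1.57  0.    1.03 -0.66]
[[280.4 220.3]
 [279.9 206.2]]
```

View pics/w4.png

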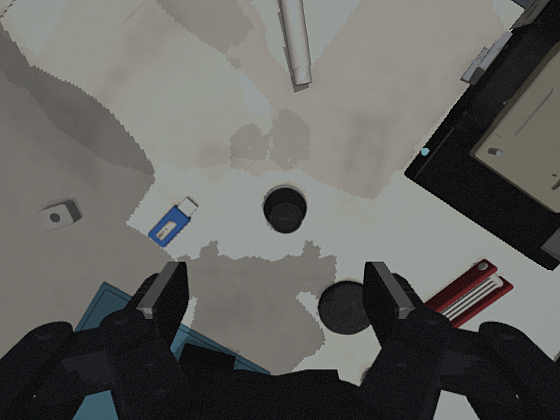

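The loupe's barrel spans about (264–307, 185–233), its foot ring centred near (285,203) and its top near (288,214); the cap (347,307) and stick (172,222) are clear of the fingers.

Run:
```python
from h import *
c=load('w4')
a,b=at(c,288,214,36),at(c,285,206,0); print(a,b)
go(*((a+b)/2),6)
```

```text
[432.4 399.7] [436.6 397.1]
t 7.4833 p [428.2 392.2 130.5] phi 74.4 w 76.6 | shift tool mm [ -4.8   8.1 124.4] yaw None q [ 0.64  0.55  1.57  0.    1.03 -0.66]
```

>>> {"op": "carry_out", "data": {"targets": [[-0.0055, 0.0055, 0.01, 0], [0, 0, 0.025, 0], [0, 0, 0.025, 0], [0, 0, 0.025, 0], [0, 0, 0.018, 0], [0, 0, 0.011, 0], [0, 0, 0.007, 0], [0, 0, 0.003, 0], [0, 0, 0, 0], [0, 0, 0, 0]], "fingers": -0.6}}

```text
t: 8.32
tcp_pos: [439.3, 395.5, 9.0]
orientation: [[-0.962, 0.272, 0.001], [0.272, 0.962, 0.001], [-0.001, 0.001, -1.0]]
force: [-0.4, 0.7, 0.2]
gripper_width: 68.3
finger_force: 0.0
```

>>> {"op": "carry_out", "data": {"targets": [[0, 0, 0, 0], [0, 0, 0, 0], [0, 0, 0, 0], [0, 0, 0, 0], [0, 0, 0, 0], [0, 0, 0, 0], [0, 0, 0, 0], [0, 0, 0, 0]], "fingers": 0.8}}

```text
t: 8.98
tcp_pos: [439.1, 395.7, 9.4]
orientation: [[-0.963, 0.271, 0.001], [0.271, 0.963, 0.001], [-0.001, 0.001, -1.0]]
force: [-2.3, -1.0, 15.0]
gripper_width: 30.9
finger_force: 58.2
```

>>> {"op": "carry_out", "data": {"targets": [[0, 0, -0.002, 0], [0, 0, -0.005, 0], [0, 0, -0.02, 0], [0, 0, -0.025, 0], [0, 0, -0.03, 0], [0, 0, -0.03, 0], [0, 0, 0, 0]]}}

```text
t: 9.57
tcp_pos: [440.8, 396.9, 125.9]
orientation: [[-0.963, 0.271, 0.006], [0.271, 0.963, 0.005], [-0.005, 0.006, -1.0]]
force: [2.1, 0.5, 0.5]
gripper_width: 30.3
finger_force: 59.5
```

Run:
```python
from h import *
c=snap('wrist','w5'); b=c['image'][150:420,100:460]
c=snap('side','s5'); 
u,v=proj(c,robot.observe()['tcp_pos'])[0]; u,v=int(u),int(v); print(u,v)
a=cv2.resize(c['image'][max(0,v-60):v+40,u-60:u+60],None,fx=3,fy=3)
o=np.zeros((300,720,3),np.uint8); o[:a.shape[0],:a.shape[1]]=a; o[:b.shape[0],360:]=b; cv2.imwrite('pics/w5c.png',cv2.convertScaleAbs(o,alpha=1.6))
go(651,188)
```

```text
299 224
t 9.6667 p [439.2 395.7 121.6] phi 74.3 w 30.2 | shift tool mm [-2.602e+02 -1.424e+02  1.000e-01] yaw None q [ 0.63  0.57  1.55 -0.    1.02 -0.66]
```

View pics/w5c.png

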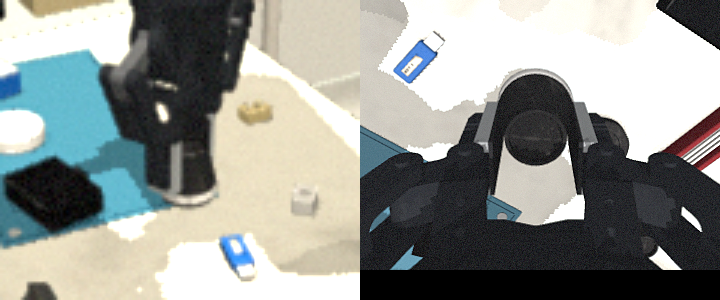

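The loupe is held upright, white foot ring level; its top centre is at wrist pixel (275,287) and its foot's far rim at (277,218).

Run:
```python
from h import *
c=load('w5')
s=robot.observe();R=np.array(s['orientation']);p=np.array(s['tcp_pos'])
for u,v,z in [(275,287,p[2]+27),(277,218,p[2]-9)]:
    q=np.append(at(c,u,v,z),z); print((R.T@(q-p)).round(1))
```

```text
[  2.2   0.6 -27. ]
[18.5  1.7  9. ]
```

>>> {"op": "carry_out", "data": {"targets": [[-0.012, -0.0065, 0, 0], [-0.025, -0.0136, 0, 0], [-0.025, -0.0136, 0, 0], [-0.025, -0.0136, 0, 0], [-0.025, -0.0136, 0, 0], [-0.025, -0.0136, 0, 0], [-0.025, -0.0136, 0, 0], [-0.025, -0.0136, 0, 0], [-0.025, -0.0136, 0, 0], [-0.025, -0.0136, 0, 0], [-0.025, -0.0136, 0, 0], [0, 0, 0, 0]]}}

```text
t: 10.67
tcp_pos: [655.3, 182.4, 118.6]
orientation: [[-0.962, 0.274, -0.0], [0.274, 0.962, -0.001], [-0.0, -0.001, -1.0]]
force: [-0.3, -0.8, -0.1]
gripper_width: 30.5
finger_force: 59.5
```

>>> {"op": "carry_out", "data": {"targets": [[0, 0, 0.01, 0], [0, 0, 0.02, 0], [0, 0, 0.02, 0], [0, 0, 0.015, 0], [0, 0, 0.01, 0], [0, 0, 0, 0], [0, 0, 0, 0]]}}

```text
t: 11.25
tcp_pos: [651.4, 187.3, 44.5]
orientation: [[-0.963, 0.271, -0.002], [0.271, 0.963, -0.0], [0.002, -0.001, -1.0]]
force: [0.6, -0.1, 0.0]
gripper_width: 29.9
finger_force: 59.5
```

Run:
```python
from h import *
go(652.7,187.4,25.5)
```

```text
t 11.25 p [651.4 187.3  44.5] phi 74.3 w 29.9 | shift tool mm [-1.2  0.5 19. ] yaw None q [ 0.19  0.77  1.37  0.    1.01 -1.1 ]
```

>>> {"op": "carry_out", "data": {"targets": [[-0.001, 0.0005, 0.006, 0], [0, 0, 0.005, 0], [0, 0, 0.004, 0], [0, 0, 0.002, 0], [0, 0, 0.001, 0], [0, 0, 0, 0], [0, 0, 0, 0]]}}

```text
t: 11.83
tcp_pos: [653.4, 187.3, 27.4]
orientation: [[-0.962, 0.271, 0.0], [0.271, 0.962, 0.0], [-0.0, 0.0, -1.0]]
force: [-0.1, -0.0, -0.1]
gripper_width: 30.4
finger_force: 59.5
```

>>> {"op": "carry_out", "data": {"targets": [[0, 0, 0.001, 0], [0, 0, 0.0005, 0], [0, 0, 0, 0], [0, 0, 0, 0]]}}

```text
t: 12.17
tcp_pos: [653.5, 187.2, 26.0]
orientation: [[-0.962, 0.271, 0.0], [0.271, 0.962, 0.0], [-0.0, 0.0, -1.0]]
force: [0.1, -0.8, 2.2]
gripper_width: 30.1
finger_force: 59.9
```

>>> {"op": "carry_out", "data": {"targets": [[0, 0, 0, 0], [0, 0, 0, 0], [0, 0, 0, 0], [0, 0, 0, 0], [0, 0, 0, 0], [0, 0, 0, 0]], "fingers": -0.5}}

```text
t: 12.67
tcp_pos: [653.3, 187.2, 25.7]
orientation: [[-0.962, 0.271, -0.0], [0.271, 0.962, -0.0], [0.0, -0.0, -1.0]]
force: [-0.1, -0.2, 0.4]
gripper_width: 63.7
finger_force: 0.0
```

>>> {"op": "carry_out", "data": {"targets": [[0, 0, -0.008, 0], [0, 0, -0.02, 0], [0, 0, -0.03, 0], [0, 0, -0.035, 0], [0, 0, -0.035, 0], [0, 0, -0.035, 0], [0, 0, -0.01, 0], [0, 0, 0, 0]]}}

```text
t: 13.33
tcp_pos: [654.9, 187.6, 203.2]
orientation: [[-0.962, 0.271, 0.006], [0.271, 0.962, 0.001], [-0.006, 0.003, -1.0]]
force: [0.2, -0.3, 0.1]
gripper_width: 63.9
finger_force: 0.0
```

Run:
```python
from h import *
go(462.5,86.9,130,139.5)
c=snap('wrist','w6'); cv2.imwrite('pics/w6c.png',cv2.convertScaleAbs(cv2.resize(c['image'][60:330,140:440],None,fx=2,fy=2,interpolation=cv2.INTER_CUBIC),alpha=1.4)); print(proj(c,[[651,188,16],[651,188,52]]))
```

```text
t 13.3333 p [654.9 187.6 203.2] phi 74.3 w 63.9 | shift tool mm [ 158.3 -149.3   71.8] yaw -65.2 q [ 0.19  0.6   1.23  0.    1.31 -1.1 ]
[[275.1 174.9]
 [275.1 183.4]]
```

View pics/w6c.png

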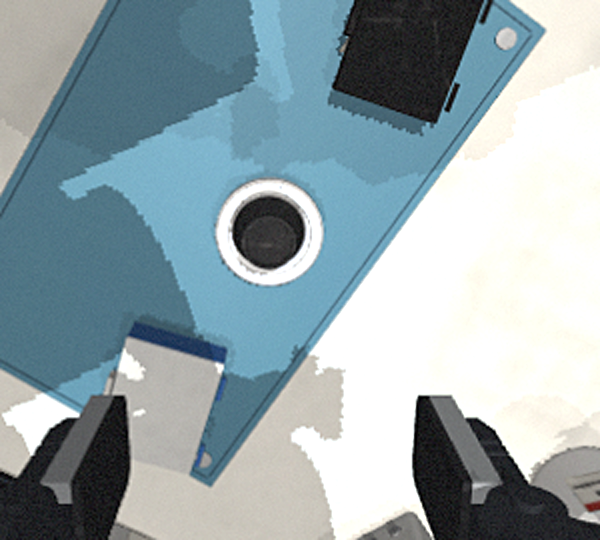

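The loupe stands centred on the puck: both centres are near crop (270,231). Now the brass block.

>>> {"op": "carry_out", "data": {"targets": [[0.012, -0.0113, 0, 0], [0.0243, -0.023, 0, 0], [0.0243, -0.023, 0, 0], [0.0243, -0.023, 0, 0], [0.0243, -0.023, 0, 0], [0.0243, -0.023, 0, 0], [0.0243, -0.023, 0, 0], [0, 0, 0.02, 6.45], [0, 0, 0.02, 6.45], [0, 0, 0.02, 6.45], [0, 0, 0.02, 6.45], [0, 0, 0, 0]], "fingers": 0}}

```text
t: 14.38
tcp_pos: [458.3, 86.1, 115.3]
orientation: [[-0.744, 0.668, -0.007], [0.668, 0.744, -0.0], [0.005, -0.005, -1.0]]
force: [-1.5, 0.3, 0.0]
gripper_width: 42.8
finger_force: 0.0
```

Run:
```python
from h import *
go(462.5,86.9,3,48.5)
c=snap('wrist','w7'); cv2.imwrite('pics/w7c.png',cv2.resize(c['image'][100:300,180:380],None,fx=3,fy=3,interpolation=cv2.INTER_CUBIC)); print(proj(c,[[462.5,86.9,11]]))
```

```text
t 14.3833 p [458.3  86.1 115.3] phi 48.1 w 42.8 | shift tool mm [ -3.2   3.9 112.3] yaw -0.4 q [ 0.06  0.45  1.86 -0.    0.85 -0.78]
[[280.8 207.3]]
```

View pics/w7c.png

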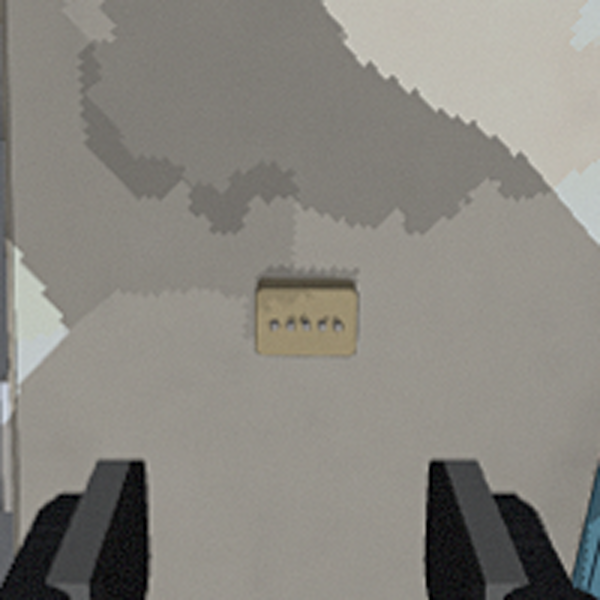

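Brass block aligned with the fingers, top centre at full-picture (282,207), as predicted (281,207).

>>> {"op": "carry_out", "data": {"targets": [[-0.003, 0.0045, 0.01, 0], [0, 0, 0.02, 0], [0, 0, 0.02, 0], [0, 0, 0.02, 0], [0, 0, 0.01, 0], [0, 0, 0, 0], [0, 0, 0, 0]]}}

```text
t: 15.02
tcp_pos: [466.5, 87.8, 38.9]
orientation: [[-0.75, 0.661, -0.0], [0.661, 0.75, -0.0], [0.0, -0.0, -1.0]]
force: [-0.2, 0.2, -0.3]
gripper_width: 43.0
finger_force: 0.0
```

Run:
```python
from h import *
go(462.8,87.2,3,48.5)
```

```text
t 15.0167 p [466.5  87.8  38.9] phi 48.6 w 43.0 | shift tool mm [ 2.4 -2.9 35.9] yaw 0.1 q [ 0.06  0.59  1.9   0.    0.65 -0.79]
```

>>> {"op": "carry_out", "data": {"targets": [[0.0024, -0.003, 0.01, 0], [0, 0, 0.01, 0], [0, 0, 0.007, 0], [0, 0, 0.005, 0], [0, 0, 0.002, 0], [0, 0, 0.001, 0], [0, 0, 0, 0]]}}

```text
t: 15.6
tcp_pos: [462.6, 87.1, 4.0]
orientation: [[-0.749, 0.663, 0.0], [0.663, 0.749, 0.0], [-0.0, 0.0, -1.0]]
force: [0.5, 0.6, 0.1]
gripper_width: 42.6
finger_force: 0.0
```

>>> {"op": "carry_out", "data": {"targets": [[0, 0, 0, 0], [0, 0, 0, 0], [0, 0, 0, 0], [0, 0, 0, 0], [0, 0, 0, 0], [0, 0, 0, 0], [0, 0, 0, 0]], "fingers": 0.8}}

```text
t: 16.18
tcp_pos: [462.7, 87.1, 4.4]
orientation: [[-0.748, 0.663, 0.001], [0.663, 0.748, 0.0], [-0.001, 0.001, -1.0]]
force: [-1.8, -0.2, 9.9]
gripper_width: 23.9
finger_force: 58.4
```

>>> {"op": "carry_out", "data": {"targets": [[0, 0, -0.002, 0], [0, 0, -0.005, 0], [0, 0, -0.02, 0], [0, 0, -0.03, 0], [0, 0, -0.03, 0], [0, 0, -0.02, 0], [0, 0, 0, 0], [0, 0, 0, 0]]}}

```text
t: 16.85
tcp_pos: [463.0, 87.1, 112.0]
orientation: [[-0.748, 0.663, 0.003], [0.663, 0.748, 0.0], [-0.002, 0.002, -1.0]]
force: [0.7, -0.3, -0.7]
gripper_width: 23.7
finger_force: 59.0
```

Run:
```python
from h import *
go(688,49,6,-30)
c=snap('wrist','w8'); cv2.imwrite('pics/w8c.png',c['image'][150:420,100:460])
```

```text
t 16.85 p [463.   87.1 112. ] phi 48.5 w 23.7 | shift tool mm [-193.5  120.5  106.6] yaw 78.5 q [ 0.06  0.45  1.86 -0.    0.83 -0.79]
```

View pics/w8c.png

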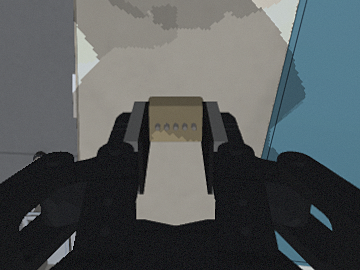

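The brass block is held level between the pads at crop (176,118). Carrying it to the blue box.

>>> {"op": "carry_out", "data": {"targets": [[-0.012, 0.0075, 0, 0], [-0.0259, 0.0161, 0, 0], [-0.0259, 0.0161, 0, 0], [-0.0259, 0.0161, 0, 0], [-0.0259, 0.0161, 0, 0], [-0.0259, 0.0161, 0, 0], [-0.0259, 0.0161, 0, 0], [-0.0259, 0.0161, 0, 0], [0, 0, 0, 0], [0, 0, 0, 0]]}}

```text
t: 17.73
tcp_pos: [687.0, 48.4, 108.5]
orientation: [[-0.748, 0.664, -0.002], [0.664, 0.748, 0.0], [0.002, -0.001, -1.0]]
force: [-0.8, -0.8, -1.0]
gripper_width: 23.6
finger_force: 59.1
```

>>> {"op": "carry_out", "data": {"targets": [[0, 0, 0.005, 6.6], [0, 0, 0.005, 6.6], [0, 0, 0.005, 6.6], [0, 0, 0.005, 6.6], [0, 0, 0.005, 6.6], [0, 0, 0.005, 6.6], [0, 0, 0.005, 6.6], [0, 0, 0.005, 6.6], [0, 0, 0.005, 6.6], [0, 0, 0.005, 6.6], [0, 0, 0, 6.6], [0, 0, 0, 5.9]]}}

```text
t: 18.73
tcp_pos: [684.8, 49.1, 59.2]
orientation: [[0.506, 0.863, -0.003], [0.863, -0.506, 0.0], [-0.002, -0.003, -1.0]]
force: [1.2, -0.0, -0.2]
gripper_width: 23.6
finger_force: 59.1
```

>>> {"op": "carry_out", "data": {"targets": [[0, 0, 0, 0], [0, 0, 0, 0]]}}

```text
t: 18.9
tcp_pos: [685.6, 49.0, 60.0]
orientation: [[0.498, 0.867, -0.002], [0.867, -0.498, 0.0], [-0.001, -0.002, -1.0]]
force: [0.1, -0.2, -0.6]
gripper_width: 24.0
finger_force: 59.1
```

Run:
```python
from h import *
go(688,49,7,-30)
```

```text
t 18.9 p [685.6  49.   60. ] phi -29.8 w 24.0 | shift tool mm [ 1.2  2.2 53. ] yaw 0.2 q [-0.02  0.76  1.33  0.    1.05  0.51]
```

>>> {"op": "carry_out", "data": {"targets": [[0.001, 0.0015, 0.01, 0], [0, 0, 0.015, 0], [0, 0, 0.012, 0], [0, 0, 0.007, 0], [0, 0, 0.004, 0], [0, 0, 0.003, 0], [0, 0, 0.001, 0], [0, 0, 0, 0], [0, 0, 0, 0]]}}

```text
t: 19.65
tcp_pos: [688.9, 49.0, 9.2]
orientation: [[0.501, 0.866, 0.001], [0.866, -0.501, -0.0], [0.0, 0.001, -1.0]]
force: [0.1, -0.1, -0.7]
gripper_width: 24.0
finger_force: 59.1
```

>>> {"op": "carry_out", "data": {"targets": [[0, 0, 0.0015, 0], [0, 0, 0.001, 0], [0, 0, 0.0005, 0], [0, 0, 0, 0], [0, 0, 0, 0]]}}

```text
t: 20.07
tcp_pos: [688.8, 49.0, 6.5]
orientation: [[0.501, 0.866, 0.001], [0.866, -0.501, -0.0], [0.0, 0.001, -1.0]]
force: [-2.6, -0.1, 7.1]
gripper_width: 23.8
finger_force: 59.9
```

>>> {"op": "carry_out", "data": {"targets": [[0, 0, 0, 0], [0, 0, 0, 0], [0, 0, 0, 0], [0, 0, 0, 0], [0, 0, 0, 0]], "fingers": 0}}

```text
t: 20.48
tcp_pos: [688.5, 49.0, 5.7]
orientation: [[0.501, 0.866, -0.0], [0.866, -0.501, -0.0], [-0.0, -0.0, -1.0]]
force: [-0.3, 0.7, -0.4]
gripper_width: 42.8
finger_force: 0.0
```

>>> {"op": "carry_out", "data": {"targets": [[0, 0, -0.006, 0], [0, 0, -0.02, 0], [0, 0, -0.03, 6.7], [0, 0, -0.035, 6.7], [0, 0, -0.03, 6.7], [0, 0, -0.02, 6.7], [0, 0, 0, 6.7], [0, 0, 0, 6.7], [0, 0, 0, 6.7], [0, 0, 0, 6.7], [0, 0, 0, 6.7], [0, 0, 0, 0]]}}

```text
t: 21.48
tcp_pos: [688.5, 49.0, 147.2]
orientation: [[1.0, -0.012, 0.0], [-0.012, -1.0, -0.0], [0.0, 0.0, -1.0]]
force: [0.8, -0.8, -0.4]
gripper_width: 43.0
finger_force: 0.0
```

Run:
```python
from h import *
go(391.4,214.8,130,-90)
```

```text
t 21.4833 p [688.5  49.  147.2] phi -90.7 w 43.0 | shift tool mm [-299.2 -162.2   17.2] yaw -0.7 q [-0.02  0.66  1.26 -0.    1.22  1.57]
```

>>> {"op": "carry_out", "data": {"targets": [[-0.014, -0.0077, 0, 0], [-0.0285, -0.01545, 0, 0], [-0.0285, -0.01545, 0, 0], [-0.0285, -0.01545, 0, 0], [-0.0285, -0.01545, 0, 0], [-0.0285, -0.01545, 0, 0], [-0.0285, -0.01545, 0, 0], [-0.0285, -0.01545, 0.005, 0], [-0.0285, -0.01545, 0.01, 0], [-0.0285, -0.01545, 0.01, 0], [-0.0285, -0.01545, 0.01, 0], [0, 0, 0, 0]]}}

```text
t: 22.48
tcp_pos: [384.6, 213.8, 110.6]
orientation: [[1.0, 0.001, -0.005], [0.001, -1.0, -0.001], [-0.005, 0.001, -1.0]]
force: [0.2, -0.4, -0.2]
gripper_width: 42.6
finger_force: 0.0
```

>>> {"op": "carry_out", "data": {"targets": [[0, 0, 0, 0], [0, 0, 0, 0]]}}

```text
t: 22.65
tcp_pos: [391.3, 213.2, 112.2]
orientation: [[1.0, -0.003, 0.001], [-0.003, -1.0, 0.0], [0.001, -0.0, -1.0]]
force: [0.1, 0.0, -0.3]
gripper_width: 42.2
finger_force: 0.0
```

Run:
```python
from h import *
go(391.4,214.8,3,-90)
c=snap('wrist','w9'); p=proj(c,[[391.4,214.8,12]])[0]; print(p)
# locate: block is brighter/bluish? use dark hole + blob near prediction
u,v=int(p[0]),int(p[1]); im=cv2.resize(c['image'][v-70:v+70,u-100:u+100],None,fx=4,fy=4,interpolation=cv2.INTER_CUBIC); cv2.imwrite('pics/w9c.png',cv2.convertScaleAbs(im,alpha=1.3)); print(u-100,v-70)
```

```text
t 22.65 p [391.3 213.2 112.2] phi -90.2 w 42.2 | shift tool mm [  0.   -1.6 109.2] yaw -0.2 q [ 0.36  0.43  1.91 -0.    0.8   1.94]
[271.5 207.9]
171 137
```

View pics/w9c.png

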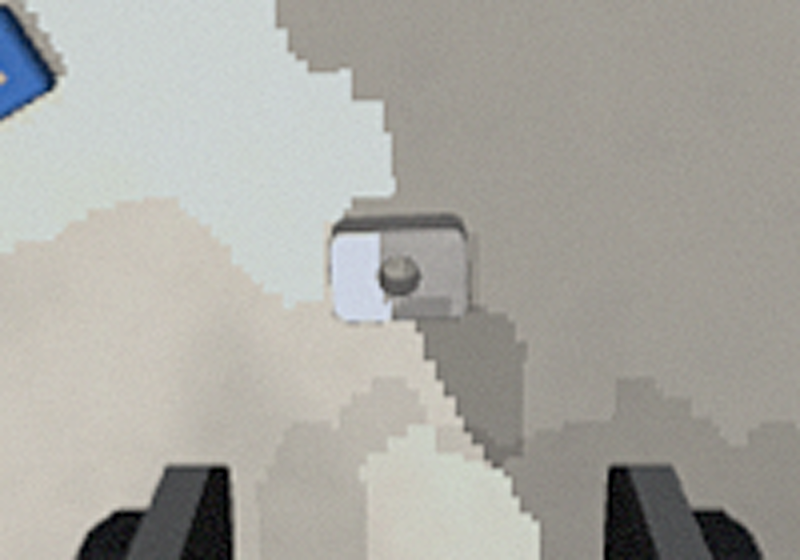

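The holed block is aligned, centre at full-picture (271,206), as predicted; the stick is at the left edge, clear of the fingers.

>>> {"op": "carry_out", "data": {"targets": [[0.0, -0.0016, 0.01, 0], [0, 0, 0.025, 0], [0, 0, 0.025, 0], [0, 0, 0.02, 0], [0, 0, 0.01, 0], [0, 0, 0, 0], [0, 0, 0, 0]]}}

```text
t: 23.28
tcp_pos: [391.3, 214.3, 21.7]
orientation: [[1.0, -0.006, -0.0], [-0.006, -1.0, -0.0], [-0.0, 0.0, -1.0]]
force: [0.7, -0.6, 0.4]
gripper_width: 42.4
finger_force: 0.0
```

Run:
```python
from h import *
go(391.6,214.8,4,-90)
```

```text
t 23.2833 p [391.3 214.3  21.7] phi -90.4 w 42.4 | shift tool mm [ 0.3 -0.6 17.7] yaw -0.4 q [ 0.37  0.61  1.98 -0.    0.55  1.94]
```

>>> {"op": "carry_out", "data": {"targets": [[0, 0, 0.007, 0], [0, 0, 0.005, 0], [0, 0, 0.003, 0], [0, 0, 0.002, 0], [0, 0, 0, 0], [0, 0, 0, 0]]}}

```text
t: 23.78
tcp_pos: [390.5, 214.6, 4.8]
orientation: [[1.0, -0.006, -0.0], [-0.006, -1.0, -0.0], [-0.0, 0.0, -1.0]]
force: [-0.1, -0.7, -0.1]
gripper_width: 42.4
finger_force: 0.0
```

>>> {"op": "carry_out", "data": {"targets": [[0, 0, 0, 0], [0, 0, 0, 0], [0, 0, 0, 0], [0, 0, 0, 0], [0, 0, 0, 0], [0, 0, 0, 0], [0, 0, 0, 0]], "fingers": 0.8}}

```text
t: 24.37
tcp_pos: [390.6, 214.6, 5.2]
orientation: [[1.0, -0.006, 0.001], [-0.006, -1.0, 0.0], [0.001, -0.0, -1.0]]
force: [-0.2, -0.6, 9.0]
gripper_width: 23.9
finger_force: 58.4
```

>>> {"op": "carry_out", "data": {"targets": [[0, 0, -0.002, 0], [0, 0, -0.005, 0], [0, 0, -0.02, 0], [0, 0, -0.03, 0], [0, 0, -0.03, 0], [0, 0, -0.02, 0], [0, 0, 0, 0], [0, 0, 0, 0]]}}

```text
t: 25.03
tcp_pos: [391.1, 214.8, 113.0]
orientation: [[1.0, -0.006, 0.003], [-0.006, -1.0, 0.001], [0.003, -0.001, -1.0]]
force: [0.1, 0.2, -0.5]
gripper_width: 24.1
finger_force: 59.0
```

Run:
```python
from h import *
go(543,215.5,6,-34)
```

```text
t 25.0333 p [391.1 214.8 113. ] phi -90.3 w 24.1 | shift tool mm [151.6  -1.5 107.4] yaw -56.3 q [0.37 0.43 1.91 0.   0.8  1.95]
```

>>> {"op": "carry_out", "data": {"targets": [[0.0116, 0, 0, 0], [0.028, 0, 0, 0], [0.028, -0.0005, 0, 0], [0.028, 0, 0, 0], [0.028, -0.0005, 0, 0], [0.028, -0.0005, 0, 0], [0, 0, 0, 0], [0, 0, 0, 0]]}}

```text
t: 25.7
tcp_pos: [543.4, 214.7, 110.2]
orientation: [[1.0, -0.007, -0.001], [-0.007, -1.0, -0.0], [-0.001, 0.0, -1.0]]
force: [-1.2, 0.1, -0.2]
gripper_width: 24.2
finger_force: 59.0
```

>>> {"op": "carry_out", "data": {"targets": [[0, 0, 0.005, -6.3], [0, 0, 0.01, -6.3], [0, 0, 0.01, -6.3], [0, 0, 0.01, -6.3], [0, 0, 0.01, -6.3], [0, 0, 0.005, -6.3], [0, 0, 0, -6.3], [0, 0, 0, -6.3], [0, 0, 0, -6], [0, 0, 0, 0], [0, 0, 0, 0]]}}

```text
t: 26.62
tcp_pos: [541.4, 215.0, 61.2]
orientation: [[0.561, 0.828, -0.001], [0.828, -0.561, -0.0], [-0.001, -0.001, -1.0]]
force: [-0.5, -0.3, -0.1]
gripper_width: 23.7
finger_force: 59.0
```

Run:
```python
from h import *
go(543,215.5,7.5,-34)
```

```text
t 26.6167 p [541.4 215.   61.2] phi -34.1 w 23.7 | shift tool mm [ 1.4  1.1 53.7] yaw -0.1 q [0.28 0.65 1.62 0.   0.88 0.87]
```

>>> {"op": "carry_out", "data": {"targets": [[0.001, 0.0005, 0.01, 0], [0, 0, 0.015, 0], [0, 0, 0.012, 0], [0, 0, 0.007, 0], [0, 0, 0.004, 0], [0, 0, 0.0025, 0], [0, 0, 0.001, 0], [0, 0, 0, 0], [0, 0, 0, 0]]}}

```text
t: 27.37
tcp_pos: [543.4, 215.8, 10.7]
orientation: [[0.559, 0.829, 0.001], [0.829, -0.559, 0.0], [0.001, 0.0, -1.0]]
force: [-0.7, 0.8, -0.8]
gripper_width: 23.9
finger_force: 59.0
```

>>> {"op": "carry_out", "data": {"targets": [[0, 0, 0.0008, 0], [0, 0, 0.0005, 0], [0, 0, 0, 0], [0, 0, 0, 0]]}}

```text
t: 27.7
tcp_pos: [543.2, 215.7, 9.1]
orientation: [[0.558, 0.83, 0.0], [0.83, -0.558, 0.0], [0.0, 0.0, -1.0]]
force: [0.8, -0.2, -0.1]
gripper_width: 24.0
finger_force: 59.0
```

>>> {"op": "carry_out", "data": {"targets": [[0, 0, 0.0012, 0], [0, 0, 0.0007, 0], [0, 0, 0, 0], [0, 0, 0, 0]]}}

```text
t: 28.03
tcp_pos: [543.2, 215.7, 7.3]
orientation: [[0.558, 0.83, 0.0], [0.83, -0.558, 0.0], [0.0, 0.0, -1.0]]
force: [-0.2, -0.6, 5.6]
gripper_width: 23.9
finger_force: 59.7
```

>>> {"op": "carry_out", "data": {"targets": [[0, 0, 0, 0], [0, 0, 0, 0], [0, 0, 0, 0], [0, 0, 0, 0], [0, 0, 0, 0]], "fingers": 0}}

```text
t: 28.45
tcp_pos: [543.1, 215.7, 7.0]
orientation: [[0.558, 0.83, -0.0], [0.83, -0.558, -0.0], [-0.0, -0.0, -1.0]]
force: [0.6, -0.6, 0.4]
gripper_width: 42.6
finger_force: 0.0
```

>>> {"op": "carry_out", "data": {"targets": [[0, 0, -0.006, 0], [0, 0, -0.02, 0], [0, 0, -0.03, 0], [0, 0, -0.035, 0], [0, 0, -0.035, 0], [0, 0, -0.035, 0], [0, 0, -0.035, 0], [-0.025, 0, -0.01, 0], [-0.03, 0, 0, 0], [-0.03, 0, 0, 0], [-0.03, 0, 0, 0], [-0.03, 0, 0, 0]]}}

```text
t: 29.45
tcp_pos: [461.0, 94.5, 213.6]
orientation: [[0.558, 0.83, 0.001], [0.83, -0.558, -0.0], [0.0, 0.0, -1.0]]
force: [1.3, -0.2, -0.3]
gripper_width: 42.9
finger_force: 0.0
```

>>> {"op": "carry_out", "data": {"targets": [[-0.03, 0, 0, 0], [-0.03, 0, 0, 0], [-0.02, 0, 0, 0], [0, 0, 0, 0], [0, 0, 0, 0]]}}

```text
t: 29.87
tcp_pos: [417.2, 28.5, 213.6]
orientation: [[0.56, 0.829, 0.001], [0.829, -0.56, 0.0], [0.0, 0.001, -1.0]]
force: [-0.4, 0.2, 0.8]
gripper_width: 43.0
finger_force: 0.0
```

Run:
```python
from h import *
go(500,200)
c=snap('top','top1'); im=c['image']; old=load('top0')['image']
pb,ps=proj(c,[[688.5,49,13],[543.2,215.7,14]]); print(pb,ps)
hsv=cv2.cvtColor(im,cv2.COLOR_BGR2HSV)
def blob(uv,z,mask,r=16):
    u,v=map(int,uv); m=mask[v-r:v+r,u-r:u+r].astype(np.uint8)
    n,l,st,ce=cv2.connectedComponentsWithStats(m); i=1+np.argmax(st[1:,4]); pts=np.argwhere(l==i)[:,::-1].astype(np.float32)
    x,y=ce[i]+[u-r,v-r]; print(st[i,4],(x,y),at(c,x,y,z),cv2.minAreaRect(pts)[1:])
notmat=~((hsv[...,0]>85)&(hsv[...,0]<110)&(hsv[...,1]>70))
blob(pb,13,notmat); blob(ps,14,notmat)
pl=proj(c,[[651,188,16]])[0]; blob(pl,16,notmat,22); blob(pl,52,hsv[...,2]<60,22)
# box frames
from math import *
for n,P,C,a in (('brass',pb,(722.7,108),60),('bush',ps,(581,272.5),56.3)): pass
d=cv2.absdiff(im,old).max(2)
for n,u,v in (('stick',263,281),('cap',199,219)): print(n,d[v-14:v+14,u-14:u+14].mean(), np.percentile(d[v-14:v+14,u-14:u+14],95))
```

```text
t 29.8667 p [417.2  28.5 213.6] phi -34.1 w 43.0 | shift tool mm [ 1.885e+02 -2.740e+01  1.000e-01] yaw None q [-0.07  0.23  1.85  0.    1.07  0.52]
[392.3 148. ] [307.2 220.5]
381 (np.float64(397.5223097112861), np.float64(142.74278215223097)) [699.1  38.6] ((23.0, 22.0), 90.0)
135 (np.float64(307.5407407407407), np.float64(220.0074074074074)) [544.1 215. ] ((9.984603881835938, 14.422204971313477), 33.690067291259766)
637 (np.float64(322.5054945054945), np.float64(164.84458398744113)) [652.1 186.8] ((28.0, 27.0), 90.0)
245 (np.float64(322.68979591836734), np.float64(165.4)) [644.1 189.5] ((16.970561981201172, 16.970561981201172), 45.0)
stick 2.7627551020408165 6.0
cap 5.127551020408164 12.0
```

Run:
```python
from h import *
c=load('top1'); hsv=cv2.cvtColor(c['image'],cv2.COLOR_BGR2HSV)
m=np.zeros((420,560),np.uint8); m[134:162,378:406]=((hsv[134:162,378:406,0]>15)&(hsv[134:162,378:406,0]<40)&(hsv[134:162,378:406,1]>45))
n,l,st,ce=cv2.connectedComponentsWithStats(m); i=1+np.argmax(st[1:,4]); print(st[i],ce[i],at(c,*ce[i],13))
```

```text
[386 141  13  14 102] [392.09803922 147.67647059] [689.1  49.4]
```

The top view puts the brass block at (689,49), the holed block at (544,215) and the puck at (652,187), all on target, and the stick and cap have not moved. Handing in.

```bash
python3 -c "
from h import *
print(job_done())"
```

```text
the job is handed in; nothing more can be done
None
```

I set up the mat and handed the job in at about 30 s of the 86 s limit; by the last camera check all four things are where the task asks and the stick and cap have not moved, but the hand-in gave no verdict.

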